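# Hang the spice shelf on its slotted rack and lock it

### The arm

A 7-joint arm with a two-finger parallel gripper is mounted at the origin on a cart in front of the work surface, level with it; the furniture and walls round the work are solid. World frame = base frame: x ahead of the robot, y to its left, z up, the work surface at z = 0. Lengths are in m, angles in rad, forces in N, time in s.
With the tool pointing down it reaches from about 0.425 to 0.925 m from the base axis. Payload 6.8 kg.
Tool frame: the origin (TCP) lies on the centre line of the jaws, within the pads' length; the fingertips stand 14 mm ahead of it and the grasp point (between the pads) lies 5 mm behind it (bot.finger_overhang is the distance from the TCP to the fingertips, in m); z points along the fingers, y is the line along which they close (so a half turn about z gives the same grasp; the last joint's range is limited). The gripper opens to 85 mm and grips with 20 to 120 N. Pads are 22 mm wide; open, the fingers measure 114 mm over their backs; the gripper's body (76 mm by 85 mm) begins 54 mm behind the grasp point. The pads swing forward as they close: fully open they stand 13 mm farther back than shut.
Start: joints at [-1.244, 0.477, 0.022, 1.555, -0.011, 1.109, -0.083], TCP at [0.284, 0.612, 0.245] pointing down, gripper open.
Joint ranges: [-2.96, 2.96], [-0.34, 2.1], [-1.41, 1.46], [0.24, 2.44], [-1.37, 4.51], [0.17, 1.92], [-2.96, 2.96]. Speed limits (rad/s): [2.39, 2.39, 3.14, 3.14, 3.14, 3.14, 3.14].

### API

Orientations are given as a unit quaternion [w, x, y, z].
In Python, from station import bot gives the robot as it stands.
- The arm moves only by the shell command python3 -m inch 'ROWS' [OPENING] [FORCE]. ROWS is JSON, a list of rows, each a list of 4 numbers: the shift along the tool's x, y, z in m, then the turn about the tool's z in degrees. A call has 1 to 12 rows; each row shifts and turns the commanded pose from where the row before left it, along the tool's axes as they then stand; what a row does not reach is not made up. A row lasts 1/10 s, in which the tool goes at most 50 mm and 8.59 degrees, less where a joint would pass 70% of its speed; a pose out of reach is approached as far as the arm can. A call is refused whole if a number of a shift passes 0.05 or a number of a turn 8.59, either way. A call with a gripper value outside its range is refused whole. OPENING is the finger opening in m, from 0 to 0.0854, set as the call begins (- or left out, the last holds). The fingers move at their own pace and stop on an object; FORCE is the grip in N (left out, the last holds). Time passes only in rows, so rows that do not move let the fingers close. It gives the time, the measured TCP pose, the force, the opening and the grip force at its end, in the units of the state.
- bot.get_obs(): the state, without advancing time (a new reading comes with each control period).
- bot.read_camera(name): name is "scene" or "top"; returns a dict with "color" (400x640x3 uint8, red, green, blue), "mtx" (3x3 intrinsics, pixels), "world_from_camera" (4x4, takes a point from camera to world coordinates). Camera axes: x right, y up, looking along -z (the intrinsics and any distortion apply to the point x, -y, -z); pixel columns grow to the right and rows downward; lengths in m; the calibration is good to about 2 mm. A picture is of the moment at which its call begins. There is no depth.
- bot.hand_in(): hands the job in; it is judged then, once.
The state is a dict: "t": time; "q": joint angles; "joint_vel": joint speeds; "joint_torque": joint torques, N m; "eef_pos": TCP position; "tool_rot": TCP orientation; "contact_force": force on the tool from outside, world axes, zero at the start; "torque": the same for the moment, N m; "gripper_width": opening from 0.0 (shut) to 1.0 (fully open); "grasp_force": force on a finger pad.
Only numpy, scipy, OpenCV 4.12 (cv2) and the standard library are available. Lean on these libraries where they do the work, as an engineer would, in place of code of your own. Each camera call takes 0.05 s, during which the arm holds its last target. There are 200 camera calls.

### The job

Take the little spice shelf by its black handle, hook its two claws into the slots of the rack's two uprights, and press it down until the red spring catch snaps back over its tongue and the shelf is locked level on the rack. Feel for the slots and press gently, never forcing the shelf against the rack, then let go; leave the jars and the white tin where they stand.

Things in the scene. Friction and masses are not known exactly. Their poses are not given: they have to be found in the camera images.
- rack: Rack standing fast on the worktop: wooden foot 170x190x12 mm (x -115 to +55), two aluminium uprights 26 mm wide with black caps, centres at y = +50 and -50 mm, tops about 186 mm up. Origin: on the worktop midway between the uprights, in the plane of their front faces; +x is the way the claws go in, z up.
- rack_slots_nominal (a point): Point on the rack 144 mm above its origin: NOMINAL height of the slot floors. The uprights, catch included, are clamped in the foot up to 14 mm higher or lower than this reading tells (both alike): feel or look for the slots. One open slot in each upright's 4 mm front wall, 11 mm wide, 28 mm high from its floor up, hollow 19 mm behind the wall.
- shelf: Loose shelf, about 0.18 kg, 100 (x) x 130 (y) mm, wooden floor, white back plate 70 mm high with rear face at x = +50 mm, front lip. Origin: centre of the underside; z up. Hung and seated its axes are parallel to the rack's (it sags about 0.02 rad), origin at rack x = -50 mm, y = 0, underside 54 mm below the slot floors (90 mm up, give or take 14 with them).
- shelf_handle (a point): Where to grip: middle of the black upright handle fin in front of the back plate, at shelf x = +23, y = 0, z = 80 mm. The fin is 46 mm long (shelf x 0 to 46), 12 mm thick (shelf y), its top at z = 96 mm.
- shelf_claw_left (a point): Lower rear tip of the claw at shelf y = +50 mm (x = +61, z = 40 mm). Claw 6 mm wide: neck z 54 to 62 mm from the rear face, then a hook hanging down to z 40, its inner face leaning from x = +54.2 at the neck to +56.2 at the tip, so it draws the shelf to the wall. 22 mm high in all: it enters the slot when the shelf is 14 to 20 mm above its seat; seated, the neck rests on the slot floor.
- shelf_claw_right (a point): The same point of the other claw, at shelf y = -50 mm. Between the claws a tongue (z 40 to 44 mm, to x = +63 mm) works the catch.
- catch (a joint): Red spring catch between the uprights, slides to rack +x; m. 0: out, no shelf. Pressing the hooked shelf down, from about 10 mm above the seat, drives it to some 4.5 to 7 mm (press on the handle growing to 10 to 16 N; the shelf's weight is not enough); 2 mm above the seat it snaps over the tongue and stays at about 2 to 3 mm: locked. Then come the hard slot floors.
- jar_yellow: Bystander: spice jar with yellow lid, 43 mm diameter, 112 mm high, origin under its centre.
- jar_blue: Bystander: spice jar with blue lid, 45 mm diameter, 105 mm high, origin under its centre.
- jar_teal: Bystander: spice jar with teal lid, 44 mm diameter, 76 mm high, origin under its centre.
- steel_tin: Bystander: plain white tin, 64 mm diameter, 92 mm high, origin under its centre.
Not all that is in view belongs to the job. What is meant by the shelf is not yellow, and is the larger of those in its own colour.

How it is judged:
On the way, in this order (a step that is already met when the one before it is completed fails the run):
1. both claws are through the slots, the shelf level and still above its seat (x of shelf in the frame of rack between -0.0535 and -0.046 m and y of shelf in the frame of rack between -0.005 and 0.005 m and z of shelf in the frame of rack between 0.08 and 0.127 m and angle between the x axis of shelf and the x axis of rack, either way round below 0.1 rad), for 0.1 s.
2. the shelf is pressed down and drives the catch back (value of joint catch above 0.0038 m and contact force between shelf and rack above 3 N and x of shelf in the frame of rack above -0.0545 m and z of shelf in the frame of rack below 0.119 m).
At the end, for the whole second after the job is handed in: Shelf locked on the rack: origin within 3.5 mm of rack x = -50 mm and 5 mm of y = 0, 72 to 107 mm up, tilted under 0.036 rad, turned under 0.06 rad from the rack, catch sprung out over the tongue (1.1 to 3.4 mm), shelf at rest (value of joint catch between 0.0011 and 0.0034 m and x of shelf in the frame of rack between -0.0535 and -0.0475 m and y of shelf in the frame of rack between -0.005 and 0.005 m and z of shelf in the frame of rack between 0.072 and 0.107 m and angle between shelf's own z axis and vertical below 0.036 rad and angle between the x axis of shelf and the x axis of rack, either way round below 0.06 rad and linear speed of shelf below 0.02 m/s); the robot touches nothing.
It fails at once if the shelf is forced against the rack (contact forces over 55 N in all, as from about 24 N on the handle) (contact force between shelf and rack above 55 N).
It fails at once if a jar or the white tin is moved more than 30 mm (distance of any of jar_yellow, jar_blue, jar_teal, steel_tin from where it was at the start of the episode above 0.03 m).
It also fails if it takes over 64 s, if anything falls off the work surface, if the arm or the gripper's body presses on something with over 40 N, if the wrist force passes 120 N, or if a joint passes its speed limit or range.

## Working session

There is one attempt and no reset: what is moved stays moved. The work goes in short steps, Python scripts to look and compute and a shell command to move; the robot and the scene stay as the last step left them, time stands still between calls to the robot, and variables do not carry over. Pictures are saved under pics/ and viewed, at most 10 in all, crops included, and the job is handed in when it is done.

```bash
mkdir -p pics; ls; python3 - <<'E'
from station import bot
import cv2
for n in("scene","top"):
    c=bot.read_camera(n); cv2.imwrite(f"pics/{n}0.png",c["color"][:,:,::-1]); print(n,c["mtx"].round(1).tolist(),c["world_from_camera"].round(4).tolist())
o=bot.get_obs(); print(o)
E
```

```text
pics
scene [[426.3, 0.0, 326.8], [0.0, 426.3, 201.4], [0.0, 0.0, 1.0]] [[0.4607, 0.6725, -0.5793, -0.3174], [-0.8875, 0.3442, -0.3062, -0.2821], [-0.0065, 0.6552, 0.7554, 1.2486], [0.0, 0.0, 0.0, 1.0]]
top [[511.1, 0.0, 330.2], [0.0, 511.1, 204.1], [0.0, 0.0, 1.0]] [[-0.4821, 0.7942, -0.37, -0.1482], [-0.8761, -0.4403, 0.1965, 0.5443], [-0.0068, 0.4189, 0.908, 1.8472], [0.0, 0.0, 0.0, 1.0]]
{'t': 0.1, 'q': array([-1.24409213,  0.47773636,  0.02234137,  1.55634738, -0.01149206,
        1.10928416, -0.08308175]), 'joint_vel': array([-0.00024879, -0.00166972,  0.00102276, -0.00288059, -0.00098943,
       -0.00052299, -0.00075974]), 'joint_torque': array([ 4.89112252e-03, -5.97755671e+01,  1.61414500e+00, -2.81952095e+01,
        1.29016803e-02,  5.14056665e-03,  2.18862262e-07]), 'eef_pos': array([0.28412875, 0.61173039, 0.24441239]), 'tool_rot': array([-1.15246325e-04,  2.15672535e-01,  9.76465401e-01, -8.15416023e-04]), 'contact_force': array([ 0.60323272, -0.51327285, -0.76540555]), 'torque': array([-0.04081687, -0.00292887, -0.02908944]), 'grasp_force': 0.0, 'gripper_width': 1.0021509764237808}
```

View pics/scene0.png

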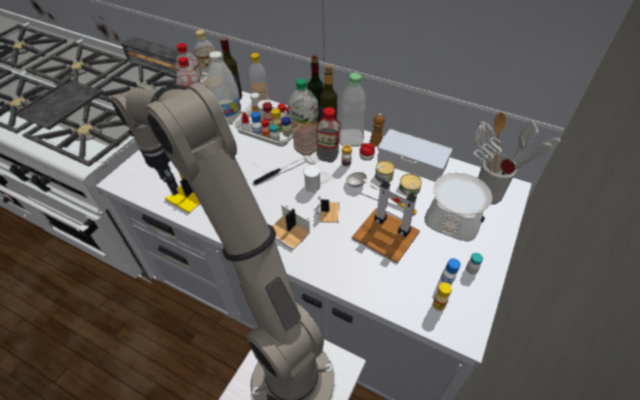

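View pics/top0.png

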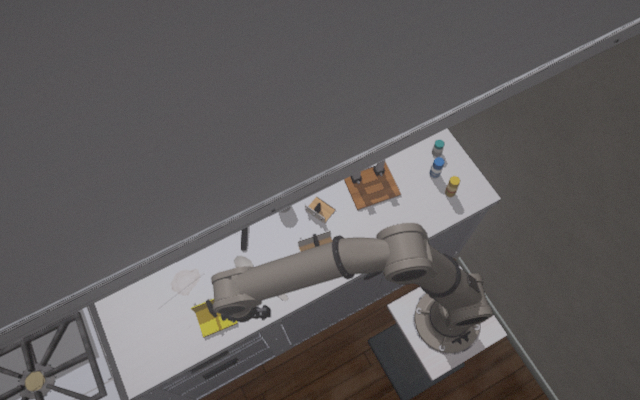

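Scene picture: candidates are the wooden shelf with a black fin at scene (291,230), a smaller wooden one at (328,210) and a yellow one at (187,195). By the description it is the wooden one at (291,230). The rack is at (387,232), the white tin at (312,180), and the jars at (443,295), (452,268) and (475,263). The arm hides part of the shelf in the top picture, at about (316,243). Next is one close crop.

```bash
python3 - <<'E'
import cv2
a=cv2.imread("pics/scene0.png")[160:270,260:430]; cv2.imwrite("pics/crop1.png",cv2.resize(a,None,fx=4.7,fy=4.7,interpolation=cv2.INTER_CUBIC))
E
```

```text
(no output)
```

View pics/crop1.png

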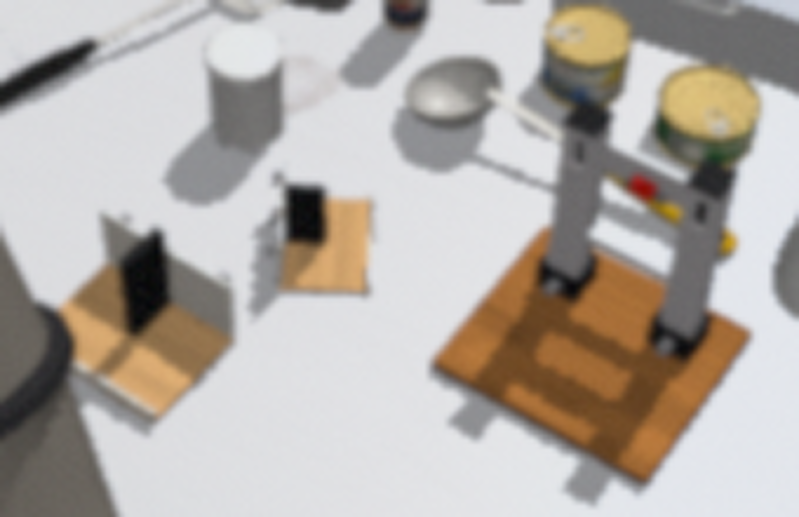

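The close crop confirms the choice. The shelf's fin is at crop (145,282), its back plate runs (103,215)–(232,285), and the smaller one sits at (325,245). The rack foot corners are (433,363), (643,480), (750,333) and (545,230), with slots at about (580,148) and (700,210). I'll fit both poses from these points.

```bash
cat > h.py <<'E'
import numpy as np
from scipy.optimize import least_squares
from scipy.spatial.transform import Rotation as R
def proj(c,P):
    T=np.linalg.inv(c["world_from_camera"]); p=(T[:3,:3]@np.atleast_2d(P).T).T+T[:3,3]
    p=p*[1,-1,-1]; q=(c["mtx"]@p.T).T; return q[:,:2]/q[:,2:]
def place(v,M):  # v: x,y,yaw,z
    return R.from_euler('z',v[2]).apply(M)+[v[0],v[1],v[3]]
def fit(obs,x0,free=3):
    "obs: list of (cam, model pts m, pixels)"
    full=lambda v: np.r_[v,[0]*(4-len(v))]
    f=lambda v: np.concatenate([(proj(c,place(full(v),np.array(M)))-px).ravel() for c,M,px in obs])
    r=least_squares(f,x0[:free],loss='soft_l1'); return r.x,f(r.x).reshape(-1,2)
def tool(obs):
    w,x,y,z=obs["tool_rot"]; return R.from_quat([x,y,z,w])
E
cat > m1.py <<'E'
from h import *; from station import bot
np.set_printoptions(precision=4,suppress=True)
c=bot.read_camera("scene")
cr=lambda L:np.array(L)/4.7-0.39+[260,160]
rm=[[-.115,.095,.012],[-.115,-.095,.012],[.055,-.095,.012],[.055,.095,.012]]
r,e=fit([(c,rm,cr([[433,363],[643,482],[750,333],[545,230]]))],[.7,0,0]); print("rack",r,"\n",e.T)
sm=[[.048,.065,.07],[.048,-.065,.07],[.05,-.065,.0],[0,0,.096],[.046,0,.096]]
s,e=fit([(c,sm,cr([[103,215],[232,280],[232,342],[122,265],[162,233]]))],[.6,.3,0]); print("shelf",s,"\n",e.T)
# upright top / slot height check
for n,M in (("capL",[.012,.05,.186]),("capR",[.012,-.05,.186]),("slotLmid",[0,.05,.158]),("slotRmid",[0,-.05,.158])):
    print(n,((proj(c,place(np.r_[r,0],np.array([M])))-[260,160]+.39)*4.7)[0])
print("handle",place(np.r_[s,0],np.array([[.023,0,.08]])))
o=bot.get_obs(); print(o["eef_pos"],tool(o).as_matrix())
E
python3 m1.py
```

```text
rack [ 0.6205 -0.044  -0.1456] 
 [[-1.3695  0.3833  0.9999 -0.2982]
 [-0.0933  0.8082  0.0055 -1.3631]]
shelf [ 0.4397  0.2807 -0.1503] 
 [[-0.7562  0.0966  1.1585 -0.0327 -0.2166]
 [-0.9033  1.6547  0.0247  0.4244 -0.9976]]
capL [584.8764 132.7667]
capR [707.9269 193.4652]
slotLmid [572.765  168.7394]
slotRmid [694.203  229.7852]
handle [[0.4624 0.2773 0.08  ]]
[0.2841 0.6118 0.2446] [[-0.907   0.4212 -0.0005]
 [ 0.4212  0.907  -0.0013]
 [-0.0001 -0.0014 -1.    ]]
```

```bash
python3 -m inch '[[0,0,0,-8.15],[0,0,0,-8.15],[-0.028,-0.038,0,0],[-0.028,-0.038,0,0],[-0.028,-0.038,0,0],[-0.028,-0.038,0,0],[-0.028,-0.038,0,0],[-0.028,-0.038,0,0],[-0.028,-0.038,0,0],[-0.028,-0.038,0,0],[0,0,0,0],[0,0,0,0]]' 0.085; python3 - <<'E'
from station import bot; import cv2, numpy as np
a=bot.read_camera("scene")["color"][:,:,::-1][160:270,230:340]; b=bot.read_camera("top")["color"][:,:,::-1][150:270,280:400]
f=lambda i,s:cv2.resize(i,(400,s),interpolation=cv2.INTER_CUBIC)
cv2.imwrite("pics/c2.png",np.hstack([f(a,400),f(b,400)]))
E
```

```text
t: 1.35
eef_pos: [0.4607, 0.2769, 0.2452]
tool_rot: [-0.0, 0.077, 0.997, -0.0]
contact_force: [-0.0, 0.8, -0.2]
gripper_width: 0.996
grasp_force: 0.0
```

View pics/c2.png

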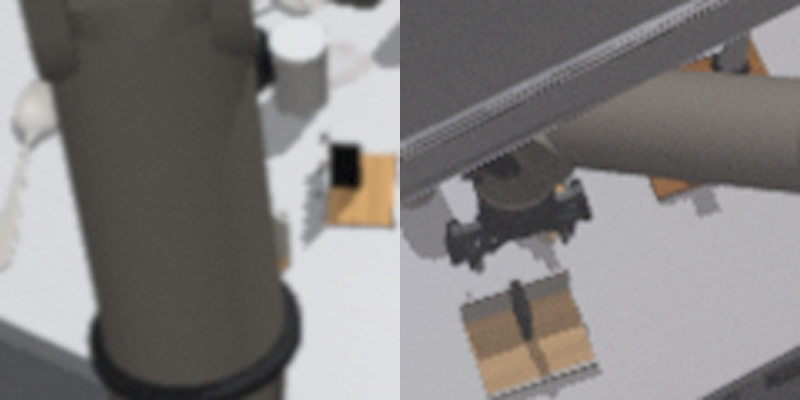

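Right half (top camera): the shelf's plate top corners are at crop (461,308) and (567,271), the plate foot at (472,331) and (575,291), and the fin's far top end at (515,280). In the left half the arm hides the shelf. I'll refit the shelf from both cameras.

```bash
cat > m2.py <<'E'
from h import *; from station import bot
np.set_printoptions(precision=4,suppress=True)
c=bot.read_camera("scene"); t=bot.read_camera("top")
cr=lambda L:np.array(L)/4.7-0.39+[260,160]
ct=lambda L:(np.array(L)-[400,0])/3.333-0.35+[280,150]
sm=[[.048,.065,.07],[.048,-.065,.07],[.05,-.065,.0],[0,0,.096],[.046,0,.096]]
S=(c,sm,cr([[103,215],[232,280],[232,342],[122,265],[162,233]]))
T=(t,[[.049,.065,.07],[.049,-.065,.07],[.046,.065,.008],[.046,-.065,.008],[.046,0,.096]],ct([[461,308],[567,271],[472,331],[575,291],[515,280]]))
for n,o in (("scene",[S]),("top",[T]),("both",[S,T])):
    s,e=fit(o,[.44,.28,-.15]); print(n,s,e.T,"handle",place(np.r_[s,0],np.array([[.023,0,.08]])))
E
python3 m2.py
```

```text
scene [ 0.4397  0.2807 -0.1503] [[-0.7562  0.0966  1.1585 -0.0327 -0.2166]
 [-0.9033  1.6547  0.0247  0.4244 -0.9976]] handle [[0.4624 0.2773 0.08  ]]
top [ 0.4399  0.2803 -0.1326] [[ 0.2567  1.1618 -1.7433 -0.8672  0.5331]
 [ 0.1717 -0.6225 -0.329   0.0485  0.7456]] handle [[0.4627 0.2772 0.08  ]]
both [ 0.4397  0.2805 -0.1391] [[-0.9312  0.1705  1.2245  0.0378 -0.2611  0.2725  1.2578 -1.7329 -0.7786
   0.5835]
 [-0.8357  1.462  -0.1683  0.4337 -1.0534  0.1127 -0.4826 -0.3849  0.187
   0.7893]] handle [[0.4625 0.2773 0.08  ]]
```

```bash
python3 -m inch '[[-0.0015,0,0.035,0],[0,0,0.035,0],[0,0,0.035,0],[0,0,0.035,0],[0,0,0.02,0],[0,0,0.01,0],[0,0,0,0],[0,0,0,0]]' 0.085; python3 -m inch '[[0,0,0,0],[0,0,0,0],[0,0,0,0],[0,0,0,0],[0,0,0,0],[0,0,0,0],[0,0,0,0],[0,0,0,0]]' 0.0 80
```

```text
t: 2.35
eef_pos: [0.4621, 0.2788, 0.0761]
tool_rot: [0.0, 0.075, 0.997, 0.0]
contact_force: [0.2, 0.2, 0.4]
gripper_width: 0.997
grasp_force: 0.0
t: 3.15
eef_pos: [0.4621, 0.2782, 0.0758]
tool_rot: [0.0, 0.075, 0.997, 0.0]
contact_force: [-0.4, 0.5, 6.4]
gripper_width: 0.129
grasp_force: 78.6
```

```bash
python3 -m inch '[[0,0,-0.01,0],[0,0,-0.02,0],[0,0,-0.035,0],[0,0,-0.035,0],[0,0,-0.025,0],[0,0,-0.005,0],[0,0,0,0],[0,0,0,0]]' && python3 -m inch '[[-0.003,-0.01,0,0],[-0.007,-0.025,0,0],[-0.0085,-0.0325,0,0],[-0.0085,-0.0325,0,0],[-0.0085,-0.0325,0,0],[-0.0085,-0.0325,0,0],[-0.0085,-0.0325,0,0],[-0.0085,-0.0325,0,0],[-0.0085,-0.0325,0,0],[-0.0075,-0.0315,0,0],[0,0,0,0],[0,0,0,0]]'
python3 - <<'E'
from station import bot; import cv2, numpy as np
a=bot.read_camera("scene")["color"][:,:,::-1][150:280,300:430]; b=bot.read_camera("top")["color"][:,:,::-1][130:260,300:430]
f=lambda i:cv2.resize(i,(400,400),interpolation=cv2.INTER_CUBIC)
cv2.imwrite("pics/c3.png",np.hstack([f(a),f(b)]))
E
```

```text
t: 3.95
eef_pos: [0.4608, 0.2772, 0.2038]
tool_rot: [-0.001, 0.075, 0.997, -0.001]
contact_force: [-0.4, -0.9, -2.1]
gripper_width: 0.128
grasp_force: 78.2
t: 5.15
eef_pos: [0.4929, -0.0257, 0.2043]
tool_rot: [-0.001, 0.076, 0.997, -0.0]
contact_force: [-0.0, 0.1, -2.1]
gripper_width: 0.129
grasp_force: 78.3
```

View pics/c3.png

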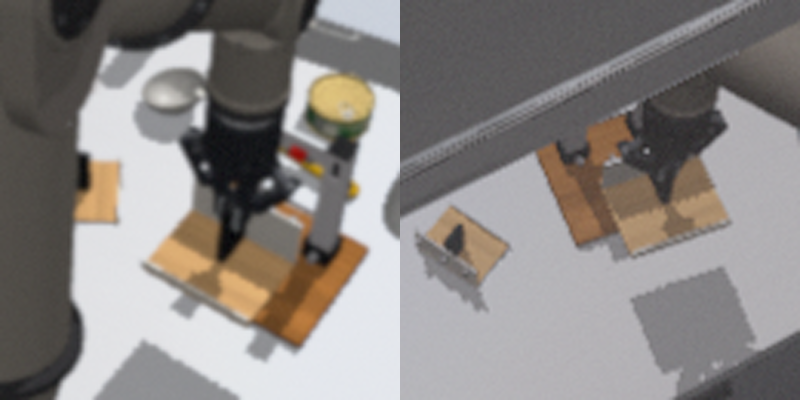

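The shelf is held level in the fin grip, at left (230,240) and right (665,190). The right upright with its slot is at left (335,190), still ahead of it. For the second rack measurement I'll use zooms of the unobstructed first pictures.

```bash
python3 - <<'E'
import cv2, numpy as np
f=lambda i:cv2.resize(i,(400,480),interpolation=cv2.INTER_CUBIC)
a=cv2.imread("pics/scene0.png")[178:268,350:425]; b=cv2.imread("pics/top0.png")[145:217,340:400]
cv2.imwrite("pics/c4.png",np.hstack([f(a),f(b)]))
E
```

```text
(no output)
```

View pics/c4.png

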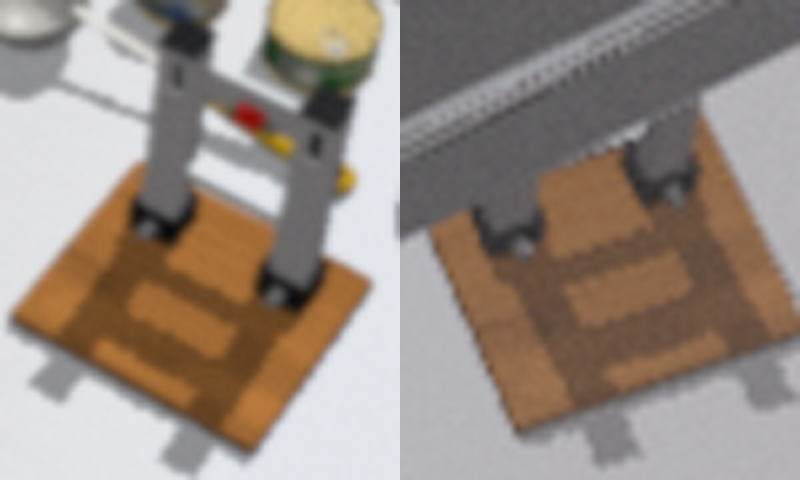

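The left half shows the slots at (179,77) and (316,143), the foot corners at (12,312), (247,447), (370,283) and (138,162), and the cap tops at (188,35) and (330,102). In the right half the foot's front corners are (517,432) and (799,328). I'll refit the rack, get a slot height estimate and work out the shelf's position relative to it.

```bash
cat > m3.py <<'E'
from h import *; from station import bot
np.set_printoptions(precision=4,suppress=True)
c=bot.read_camera("scene"); t=bot.read_camera("top")
cr=lambda L:np.array(L)/5.333-0.41+[350,178]
ct=lambda L:(np.array(L)-[400,0])/6.667-0.42+[340,145]
rm=[[-.115,.095,.012],[-.115,-.095,.012],[.055,-.095,.012],[.055,.095,.012]]
S=(c,rm,cr([[12,312],[247,447],[370,283],[138,162]]))
T=(t,rm[:2],ct([[517,432],[799,328]]))
for n,o in (("scene",[S]),("top",[T]),("both",[S,T])):
    r,e=fit(o,[.62,-.044,-.146]); print(n,r,e.T)
U=(c,[[0,.05,.160],[0,-.05,.160]],cr([[179,77],[316,143]]))
F=lambda d:[( c,(np.array(U[1])+[0,0,d]),U[2])]
for d in np.arange(-.014,.016,.007): print("d",d,(proj(c,place(np.r_[r,0],np.array(U[1])+[0,0,d]))-U[2]).ravel())
np.save("rack.npy",r)
E
cat > rel.py <<'E'
from h import *; from station import bot
import sys
# shelf-in-rack from grasp: tool at grasp vs shelf fit
r=np.load("rack.npy"); o=bot.get_obs()
def yaw(ob): m=tool(ob).as_matrix(); return np.arctan2(-m[1,0],-m[0,0])
g=dict(tool_rot=[0,.075,.997,0]); sh=np.array([.4397,.2805,-.1391]); 
off=R.from_euler('z',-yaw(g)).apply([sh[0]-.4621,sh[1]-.2782,-.0758]); off[1]=0
p=o["eef_pos"]+tool(o).as_matrix()@np.diag([-1,1,-1])@off
q=R.from_euler('z',-r[2]).apply(p-[r[0],r[1],0])
print("t",round(o["t"],2),"shelf in rack mm",(q*1000).round(1),"yaw tool-rack deg",np.degrees(yaw(o)-r[2]).round(2),"tilt",tool(o).as_matrix()[2].round(4),"F rack",R.from_euler('z',-r[2]).apply(o["contact_force"]).round(1),"M",o["torque"].round(2),"off",off.round(4))
E
python3 m3.py; python3 rel.py
```

```text
scene [ 0.6216 -0.0428 -0.1557] [[-1.7536  0.2536  1.0213 -0.1058]
 [-0.0173  1.2093 -0.2801 -1.182 ]]
top [ 0.6309 -0.0397 -0.1235] [[-0.7806  0.7976]
 [ 0.296  -0.3343]]
both [ 0.6251 -0.0427 -0.1491] [[-1.301   0.8698  1.2907  0.0455 -0.309   1.7896]
 [-0.5216  0.3984 -1.146  -1.7652  0.8725  1.2504]]
d -0.014 [-1.8118  4.7462 -1.938   5.3472]
d -0.007 [-1.6283  3.3962 -1.6548  4.0085]
d 0.0 [-1.4434  2.0364 -1.3695  2.6598]
d 0.007000000000000001 [-1.2573  0.6668 -1.0821  1.3011]
d 0.014 [-1.0697 -0.7128 -0.7925 -0.0678]
t 5.35 shelf in rack mm [-155.5   -0.4  129.1] yaw tool-rack deg 0.04 tilt [ 9.e-04  1.e-04 -1.e+00] F rack [-0.2 -0.2 -2.2] M [ 0.04 -0.01  0.01] off [-0.0225  0.     -0.0758]
```

```bash
cat >> m3.py <<'E'
print("joint fit x y yaw d shrink")
def f(v):
    k=np.array(rm)*[1,1,1]; k[:,:2]=k[:,:2]-np.sign(k[:,:2]-[-.03,0])*v[4]
    a=lambda M:place(np.r_[v[:3],0],M)
    return np.r_[(proj(c,a(k))-S[2]).ravel(),(proj(t,a(k[:2]))-T[2]).ravel(),(proj(c,a(np.array(U[1])+[0,0,v[3]]))-U[2]).ravel()]
q=least_squares(f,np.r_[r,0.01,0],loss='soft_l1'); print(q.x,f(q.x).reshape(-1,2).T); np.save("rack.npy",q.x[:3])
E
python3 m3.py|tail -3; python3 rel.py
```

```text
joint fit x y yaw d shrink
[ 0.6232 -0.044  -0.1547  0.0153  0.004 ] [[ 0.2861  0.3546 -0.0489  0.645   0.6069  0.91   -0.8531 -0.6093]
 [-0.3789 -0.3997 -0.3032 -0.2205 -0.1385  1.114  -0.5096  0.2669]]
t 5.45 shelf in rack mm [-153.5    0.3  129.3] yaw tool-rack deg 0.35 tilt [ 4.e-04  1.e-04 -1.e+00] F rack [ 0.2  0.2 -2.2] M [-0.02 -0.   -0.02] off [-0.0225  0.     -0.0758]
```

```bash
python3 -m inch '[[-0.01,-0.001,0.003,0.3],[-0.02,0,0.004,0],[-0.02,0,0.003,0],[-0.018,0,0,0],[-0.01,0,0,0],[0,0,0,0],[0,0,0,0]]'; python3 rel.py; python3 - <<'E'
from station import bot; import cv2, numpy as np
a=bot.read_camera("scene")["color"][:,:,::-1][165:255,335:435]; b=bot.read_camera("top")["color"][:,:,::-1][130:230,330:430]
f=lambda i:cv2.resize(i,(400,400),interpolation=cv2.INTER_CUBIC)
cv2.imwrite("pics/c5.png",np.hstack([f(a),f(b)]))
E
```

```text
t: 6.15
eef_pos: [0.5702, -0.0373, 0.1949]
tool_rot: [-0.001, 0.078, 0.997, -0.0]
contact_force: [0.2, -0.0, -1.5]
gripper_width: 0.13
grasp_force: 78.3
t 6.15 shelf in rack mm [-75.9  -1.5 119.2] yaw tool-rack deg -0.05 tilt [ 1.1e-03 -2.0e-04 -1.0e+00] F rack [ 0.2 -0.  -1.5] M [ 0.01  0.02 -0.03] off [-0.0225  0.     -0.0758]
```

View pics/c5.png

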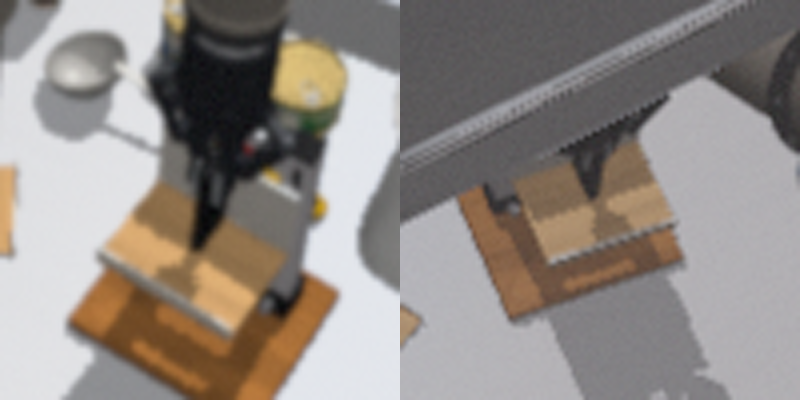

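The shelf stands level just in front of the uprights: plate at left (235,190), right upright base at left (283,297). Claws and slots are hidden behind the plate, so I'll feel forward slowly.

```bash
python3 -m inch '[[-0.006,0,0,0],[-0.003,0,0,0],[-0.002,0,0,0],[-0.002,0,0,0],[0,0,0,0]]'; python3 rel.py; python3 -m inch '[[-0.002,0,0,0],[-0.001,0,0,0],[0,0,0,0]]'; python3 rel.py
```

```text
t: 6.75
eef_pos: [0.5838, -0.0392, 0.1953]
tool_rot: [0.0, 0.078, 0.997, 0.0]
contact_force: [0.2, 0.8, -1.6]
gripper_width: 0.124
grasp_force: 78.4
t 6.75 shelf in rack mm [-62.1  -1.3 119.5] yaw tool-rack deg -0.04 tilt [-0.e+00  2.e-04 -1.e+00] F rack [ 0.1  0.8 -1.6] M [ 0.17  0.02 -0.01] off [-0.0225  0.     -0.0758]
t: 7.05
eef_pos: [0.5868, -0.0394, 0.1952]
tool_rot: [0.0, 0.077, 0.997, 0.0]
contact_force: [-0.1, 2.8, -3.4]
gripper_width: 0.13
grasp_force: 78.4
t 7.05 shelf in rack mm [-59.2  -1.  119.4] yaw tool-rack deg -0.02 tilt [-1.e-04  5.e-04 -1.e+00] F rack [-0.5  2.7 -3.4] M [ 0.52 -0.09  0.15] off [-0.0225  0.     -0.0758]
```

```bash
python3 -m inch '[[0.001,0.001,0.0005,0],[0,0.0005,0.0005,0],[0,0,0,0]]'; python3 rel.py; python3 -m inch '[[-0.002,0,0,0],[-0.001,0,0,0],[0,0,0,0]]'; python3 rel.py
```

```text
t: 7.35
eef_pos: [0.5857, -0.0385, 0.1942]
tool_rot: [-0.0, 0.078, 0.997, -0.0]
contact_force: [0.5, 0.7, -1.6]
gripper_width: 0.129
grasp_force: 78.4
t 7.35 shelf in rack mm [-60.3  -0.4 118.4] yaw tool-rack deg -0.07 tilt [ 1.e-04 -4.e-04 -1.e+00] F rack [ 0.4  0.8 -1.6] M [ 0.04 -0.   -0.02] off [-0.0225  0.     -0.0758]
t: 7.65
eef_pos: [0.589, -0.0388, 0.1944]
tool_rot: [0.0, 0.078, 0.997, -0.0]
contact_force: [0.2, -0.5, -1.4]
gripper_width: 0.132
grasp_force: 78.3
t 7.65 shelf in rack mm [-57.   -0.2 118.5] yaw tool-rack deg -0.06 tilt [-3.e-04 -1.e-04 -1.e+00] F rack [ 0.3 -0.5 -1.4] M [-0.03  0.01  0.02] off [-0.0225  0.     -0.0758]
```

Free now and moving in, so I'll continue.

```bash
python3 -m inch '[[-0.002,0,0,0],[-0.001,0,0,0],[0,0,0,0]]'; python3 rel.py; python3 -m inch '[[-0.0015,0,0,0],[-0.0015,0,0,0],[0,0,0,0]]'; python3 rel.py
```

```text
t: 7.95
eef_pos: [0.592, -0.0392, 0.1943]
tool_rot: [0.0, 0.078, 0.997, -0.0]
contact_force: [-0.3, 0.5, -1.4]
gripper_width: 0.131
grasp_force: 78.3
t 7.95 shelf in rack mm [-54.   -0.  118.5] yaw tool-rack deg -0.05 tilt [-1.e-04  0.e+00 -1.e+00] F rack [-0.4  0.5 -1.4] M [0.01 0.03 0.  ] off [-0.0225  0.     -0.0758]
t: 8.25
eef_pos: [0.5947, -0.0396, 0.1942]
tool_rot: [-0.0, 0.078, 0.997, -0.0]
contact_force: [-0.7, -0.2, -1.9]
gripper_width: 0.13
grasp_force: 78.4
t 8.25 shelf in rack mm [-51.3  -0.  118.4] yaw tool-rack deg -0.05 tilt [ 3.e-04 -0.e+00 -1.e+00] F rack [-0.7 -0.4 -1.9] M [-0.02  0.03  0.01] off [-0.0225  0.     -0.0758]
```

```bash
python3 -m inch '[[-0.001,0,0,0],[-0.001,0,0,0],[0,0,0,0]]'; python3 rel.py; python3 -m inch '[[-0.001,0,0,0],[0,0,0,0]]'; python3 rel.py
```

```text
t: 8.55
eef_pos: [0.5952, -0.0397, 0.1938]
tool_rot: [-0.002, 0.077, 0.997, -0.0]
contact_force: [-5.3, -0.4, -0.5]
gripper_width: 0.135
grasp_force: 78.6
t 8.55 shelf in rack mm [-5.10e+01 -1.00e-01  1.18e+02] yaw tool-rack deg -0.01 tilt [ 3.5e-03 -3.0e-04 -1.0e+00] F rack [-5.2 -1.2 -0.5] M [0.18 1.1  0.33] off [-0.0225  0.     -0.0758]
t: 8.75
eef_pos: [0.5954, -0.0397, 0.1935]
tool_rot: [-0.003, 0.077, 0.997, -0.0]
contact_force: [-7.2, 0.0, -0.1]
gripper_width: 0.128
grasp_force: 78.8
t 8.75 shelf in rack mm [-5.100e+01 -1.000e-01  1.178e+02] yaw tool-rack deg 0.01 tilt [ 5.4e-03 -4.0e-04 -1.0e+00] F rack [-7.1 -1.1 -0.1] M [0.26 1.51 0.49] off [-0.0225  0.     -0.0758]
```

The plate is against the wall at about -51, so the claws are in. I'll ease the push and lower gently.

```bash
python3 -m inch '[[0.002,0,0,0],[0,0,0,0],[0,0,0,0]]'; python3 rel.py; python3 -m inch '[[0,0,0.001,0],[0,0,0.001,0],[0,0,0.001,0],[0,0,0,0]]'; python3 rel.py; python3 -m inch '[[0,0,0.001,0],[0,0,0.001,0],[0,0,0,0]]'; python3 rel.py
```

```text
t: 9.05
eef_pos: [0.5951, -0.0396, 0.194]
tool_rot: [-0.001, 0.078, 0.997, 0.0]
contact_force: [-3.9, 2.1, -2.2]
gripper_width: 0.128
grasp_force: 78.3
t 9.05 shelf in rack mm [-51.    0.  118.2] yaw tool-rack deg -0.03 tilt [ 1.5e-03 -1.0e-04 -1.0e+00] F rack [-4.2  1.5 -2.2] M [0.18 0.91 0.27] off [-0.0225  0.     -0.0758]
t: 9.45
eef_pos: [0.5951, -0.0395, 0.1914]
tool_rot: [-0.001, 0.078, 0.997, 0.0]
contact_force: [-5.7, 0.8, 1.5]
gripper_width: 0.13
grasp_force: 79.0
t 9.45 shelf in rack mm [-5.100e+01  1.000e-01  1.157e+02] yaw tool-rack deg -0.04 tilt [ 1.5e-03  3.0e-04 -1.0e+00] F rack [-5.8 -0.1  1.5] M [0.32 1.31 0.26] off [-0.0225  0.     -0.0758]
t: 9.75
eef_pos: [0.5951, -0.0395, 0.1897]
tool_rot: [-0.001, 0.078, 0.997, 0.0]
contact_force: [-7.3, 1.7, 2.6]
gripper_width: 0.13
grasp_force: 79.3
t 9.75 shelf in rack mm [-51.    0.2 113.9] yaw tool-rack deg -0.04 tilt [ 1.4e-03  4.0e-04 -1.0e+00] F rack [-7.5  0.5  2.6] M [0.33 1.5  0.26] off [-0.0225  0.     -0.0758]
```

```bash
python3 -m inch '[[0.001,0,0.001,0],[0,0,0.001,0],[0,0,0,0]]'; python3 rel.py; python3 -m inch '[[0,0,0.001,0],[0,0,0.001,0],[0,0,0,0]]'; python3 rel.py
```

```text
t: 10.05
eef_pos: [0.5948, -0.0395, 0.188]
tool_rot: [0.0, 0.078, 0.997, 0.0]
contact_force: [-5.7, 1.0, 3.0]
gripper_width: 0.126
grasp_force: 79.3
t 10.05 shelf in rack mm [-51.2   0.2 112.2] yaw tool-rack deg -0.07 tilt [-3.e-04  6.e-04 -1.e+00] F rack [-5.8  0.1  3. ] M [0.23 1.07 0.04] off [-0.0225  0.     -0.0758]
t: 10.35
eef_pos: [0.5948, -0.0395, 0.1862]
tool_rot: [0.0, 0.078, 0.997, 0.0]
contact_force: [-5.9, 0.9, 4.6]
gripper_width: 0.13
grasp_force: 79.5
t 10.35 shelf in rack mm [-5.120e+01  1.000e-01  1.104e+02] yaw tool-rack deg -0.08 tilt [-3.e-04  7.e-04 -1.e+00] F rack [-5.9  0.   4.6] M [0.26 1.22 0.05] off [-0.0225  0.     -0.0758]
```

```bash
for i in 1 2; do :; done; python3 -m inch '[[0,0,0.001,0],[0,0,0.001,0],[0,0,0,0]]' >/dev/null; python3 rel.py; python3 -m inch '[[0,0,0.001,0],[0,0,0.001,0],[0,0,0,0]]'>/dev/null; python3 rel.py
```

```text
t 10.65 shelf in rack mm [-51.1  -0.2 108.1] yaw tool-rack deg -0.08 tilt [-4.e-04  2.e-04 -1.e+00] F rack [-4.4 -1.   0.8] M [0.07 1.01 0.12] off [-0.0225  0.     -0.0758]
t 10.95 shelf in rack mm [-5.100e+01 -1.000e-01  1.054e+02] yaw tool-rack deg -0.04 tilt [-5.e-04 -1.e-04 -1.e+00] F rack [-3.8 -1.2  0.8] M [-0.06  0.73  0.24] off [-0.0225  0.     -0.0758]
```

```bash
python3 -m inch '[[0,0,0.001,0],[0,0,0.001,0],[0,0,0,0]]' >/dev/null; python3 rel.py; python3 -m inch '[[0,0,0.001,0],[0,0,0.0005,0],[0,0,0,0]]'>/dev/null; python3 rel.py
```

```text
t 11.25 shelf in rack mm [-50.8  -0.  103.5] yaw tool-rack deg -0.04 tilt [-7.e-04 -1.e-04 -1.e+00] F rack [-2.2 -0.1 -0.8] M [-0.05  0.41  0.34] off [-0.0225  0.     -0.0758]
t 11.55 shelf in rack mm [-50.8  -0.  102.6] yaw tool-rack deg -0.04 tilt [-1.e-03  2.e-04 -1.e+00] F rack [-3.2 -0.9  4.4] M [-0.1   0.76  0.39] off [-0.0225  0.     -0.0758]
```

```bash
python3 -m inch '[[0,0,0.001,0],[0,0,0,0]]' >/dev/null; python3 rel.py; python3 -m inch '[[0,0,0.001,0],[0,0,0,0]]'>/dev/null; python3 rel.py
```

```text
t 11.75 shelf in rack mm [-50.7  -0.  102.5] yaw tool-rack deg -0.04 tilt [-1.2e-03  5.0e-04 -1.0e+00] F rack [-6.7  0.2 12.7] M [-0.05  1.35  0.51] off [-0.0225  0.     -0.0758]
t 11.95 shelf in rack mm [-50.7  -0.  102.3] yaw tool-rack deg -0.05 tilt [-1.3e-03  8.0e-04 -1.0e+00] F rack [-10.6  -1.5  18.6] M [0.01 1.98 0.49] off [-0.0225  0.     -0.0758]
```

It stops hard at z≈102.4, but I haven't seen the catch's force ramp. I'll unload and check whether the claws are hooked by drawing back gently.

```bash
python3 -m inch '[[0,0,-0.0015,0],[0.001,0,-0.0005,0],[0,0,0,0]]' >/dev/null; python3 rel.py; python3 -m inch '[[0.001,0,0,0],[0.001,0,0,0],[0,0,0,0]]'>/dev/null; python3 rel.py; python3 -m inch '[[0.001,0,0,0],[0.001,0,0,0],[0,0,0,0]]'>/dev/null; python3 rel.py
```

```text
t 12.25 shelf in rack mm [-50.8  -0.  102.5] yaw tool-rack deg -0.05 tilt [-2.9e-03  2.0e-04 -1.0e+00] F rack [ 1.2 -1.   2. ] M [-0.15 -0.23  0.43] off [-0.0225  0.     -0.0758]
t 12.55 shelf in rack mm [-51.1  -0.2 102.3] yaw tool-rack deg -0.04 tilt [-6.2e-03 -2.0e-04 -1.0e+00] F rack [ 8.6 -1.7 -4. ] M [-0.43 -1.72  0.55] off [-0.0225  0.     -0.0758]
t 12.85 shelf in rack mm [-5.120e+01 -1.000e-01  1.026e+02] yaw tool-rack deg -0.02 tilt [-9.6e-03 -1.0e-04 -1.0e+00] F rack [13.1 -1.1 -4.9] M [-0.55 -2.67  0.65] off [-0.0225  0.     -0.0758]
```

The claws are hooked with only about 0.3 mm of play, which is what I'd expect at the seat. I'll neutralise x and tug up slightly to test the lock.

```bash
python3 -m inch '[[-0.002,0,0,0],[-0.0015,0,0,0],[0,0,0,0]]' >/dev/null; python3 rel.py; python3 -m inch '[[0,0,-0.001,0],[0,0,0,0]]'>/dev/null; python3 rel.py; python3 -m inch '[[0,0,-0.001,0],[0,0,0,0]]'>/dev/null; python3 rel.py
```

```text
t 13.15 shelf in rack mm [-51.    0.2 102.5] yaw tool-rack deg -0.05 tilt [-3.1e-03  3.0e-04 -1.0e+00] F rack [ 5.6 -0.5  0.9] M [-0.32 -1.4   0.49] off [-0.0225  0.     -0.0758]
t 13.35 shelf in rack mm [-5.130e+01  1.000e-01  1.029e+02] yaw tool-rack deg -0.03 tilt [-0.003  0.    -1.   ] F rack [ 7.9 -0.6 -2.6] M [-0.39 -1.71  0.49] off [-0.0225  0.     -0.0758]
t 13.55 shelf in rack mm [-51.4   0.2 103.7] yaw tool-rack deg -0.02 tilt [-2.7e-03  1.0e-04 -1.0e+00] F rack [ 7.7  0.7 -3. ] M [-0.31 -1.75  0.61] off [-0.0225  0.     -0.0758]
```

```bash
python3 -m inch '[[-0.0015,0,0,0],[0,0,-0.001,0],[0,0,0,0]]' >/dev/null; python3 rel.py; python3 -m inch '[[0,0,-0.001,0],[0,0,0,0]]'>/dev/null; python3 rel.py; python3 -m inch '[[0,0,-0.001,0],[0,0,0,0]]'>/dev/null; python3 rel.py
```

```text
t 13.85 shelf in rack mm [-51.4   0.2 104.2] yaw tool-rack deg -0.03 tilt [ 3.e-04 -1.e-04 -1.e+00] F rack [ 6.6  0.5 -5.1] M [-0.17 -1.32  0.46] off [-0.0225  0.     -0.0758]
t 14.05 shelf in rack mm [-5.150e+01  1.000e-01  1.046e+02] yaw tool-rack deg -0.01 tilt [ 6.e-04 -5.e-04 -1.e+00] F rack [  8.4   0.7 -10.2] M [-0.16 -1.61  0.57] off [-0.0225  0.     -0.0758]
t 14.25 shelf in rack mm [-51.7  -0.  104.8] yaw tool-rack deg 0.0 tilt [ 1.e-03 -8.e-04 -1.e+00] F rack [ 10.5  -0.5 -15. ] M [-0.18 -1.87  0.65] off [-0.0225  0.     -0.0758]
```

It holds at about 2 mm above the seat under a 13 N tug, so the catch has locked. I'll set it back on the seat, neutralise the forces and let go.

```bash
python3 -m inch '[[-0.001,0,0.0015,0],[-0.001,0,0.0015,0],[-0.0005,0,0.0005,0],[0,0,0,0]]' >/dev/null; python3 rel.py; python3 -m inch '[[0,0,0.0015,0],[0,0,0,0],[0,0,0,0]]'>/dev/null; python3 rel.py
```

```text
t 14.65 shelf in rack mm [-51.1   0.  103. ] yaw tool-rack deg -0.04 tilt [ 0.0043 -0.     -1.    ] F rack [-6.2  0.3  1.5] M [0.27 1.05 0.41] off [-0.0225  0.     -0.0758]
t 14.95 shelf in rack mm [-5.100e+01  1.000e-01  1.027e+02] yaw tool-rack deg -0.04 tilt [ 3.8e-03  4.0e-04 -1.0e+00] F rack [-9.7  1.2 10.6] M [0.37 1.78 0.42] off [-0.0225  0.     -0.0758]
```

```bash
python3 -m inch '[[0.001,0,-0.0008,0],[0.0005,0,0,0],[0,0,0,0]]' >/dev/null; python3 rel.py; python3 -m inch '[[0,0,0,0],[0,0,0,0],[0,0,0,0],[0,0,0,0],[0,0,0,0],[0,0,0,0]]' 0.05; python3 -m inch '[[0,0,-0.01,0],[0,0,-0.02,0],[0,0,-0.03,0],[0,0,-0.04,0],[0,0,-0.03,0],[0.02,0,-0.01,0],[0.04,0,0,0],[0.04,0,0,0],[0,0,0,0],[0,0,0,0]]'; python3 - <<'E'
from station import bot; import cv2, numpy as np
a=bot.read_camera("scene")["color"][:,:,::-1][160:270,330:440]; b=bot.read_camera("top")["color"][:,:,::-1][120:230,325:435]
f=lambda i:cv2.resize(i,(400,400),interpolation=cv2.INTER_CUBIC)
cv2.imwrite("pics/c6.png",np.hstack([f(a),f(b)]))
E
```

```text
t 15.25 shelf in rack mm [-5.090e+01  1.000e-01  1.028e+02] yaw tool-rack deg -0.05 tilt [ 1.e-03  2.e-04 -1.e+00] F rack [-4.6  0.5  2.9] M [0.34 0.72 0.34] off [-0.0225  0.     -0.0758]
t: 15.85
eef_pos: [0.5958, -0.0398, 0.1786]
tool_rot: [0.0, 0.078, 0.997, 0.0]
contact_force: [0.6, -0.2, 0.8]
gripper_width: 0.587
grasp_force: 0.0
t: 16.85
eef_pos: [0.4969, -0.0242, 0.3197]
tool_rot: [0.001, 0.078, 0.997, 0.0]
contact_force: [0.7, 0.4, 0.1]
gripper_width: 0.587
grasp_force: 0.0
```

View pics/c6.png

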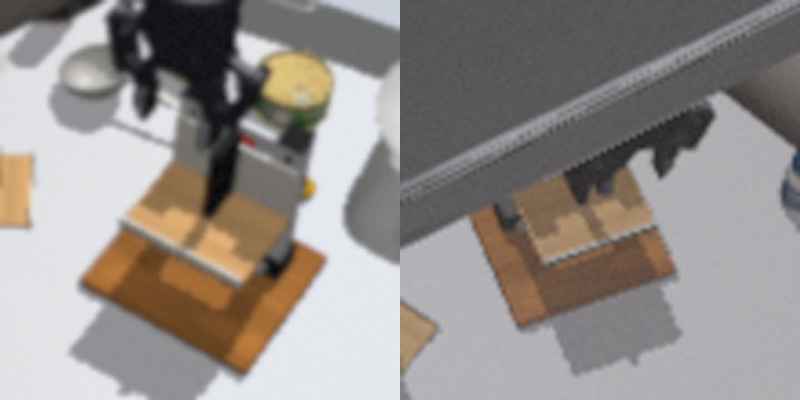

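The shelf hangs level on the rack: floor at left (205,225), fin at (220,180), red catch above the plate at (248,142). The gripper is clear of it, so I'm handing in.

```bash
python3 -c "
from station import bot
print(bot.hand_in())"
```

```text
the job is handed in; nothing more can be done
None
```

The shelf hangs level on the rack with both claws hooked. The catch held against an upward tug of about 13 N, and I let go and handed the job in at about 17 s. I got no verdict back, and I never saw the press force rise to the expected 10–16 N before the catch held.

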